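# Swap the mixed-up doll's study and breakfast corner

### The job

The doll's study and breakfast corner got mixed up: the office chair and the lamp belong at the white desk, and the wooden dining chair and the bowl belong at the round table. Swap the two chairs with each other and the lamp with the bowl, so that each piece stands upright just where its counterpart stands now, each chair squarely facing its desk or table (there is clear room on the play table to park a piece meanwhile). Tip nothing over, and leave the safe, the plant and the waste basket where they are.

Things in the scene. Friction and masses are not known exactly. Their poses are not given: they have to be found in the camera images.
- lamp_center (a point): Silver aluminium toy lamp, loose, round, 62 mm tall: foot 48 mm across, thin stem, solid drum shade 38 mm across, its straight side 26 to 52 mm above the underside (grip it there, about 42 mm up). This point: on the axis, 31 mm above the underside. At the start it stands in the middle of the round table's top.
- bowl_center (a point): Blue ceramic toy fruit bowl, loose, round, 52 mm across the rim, 28 mm tall, flaring up to the rim (grip across the outside near the rim), wall 4 mm. This point: on the axis, 14 mm above the underside. At the start it stands on the clear end of the desk's top.
- office_chair_center (a point): Orange toy office chair, five-star base 90 mm across, does not roll; loose, 40 to 85 g. This point: middle of the seat, 80 mm above the chair's underside; x axis forward (as a sitter faces), z up. Seat 70 mm deep, 66 wide. Backrest 9 mm thick, 60 wide, 98 to 160 mm up, mid-plane at x = -31.5 mm: pinch it from above at 143 mm, fingers before and behind. Starts at the round table.
- dining_chair_center (a point): Dark wooden four-legged toy dining chair with ladder back; loose, 40 to 85 g. This point: middle of the seat, 80 mm above the chair's underside; x axis forward (as a sitter faces), z up. Seat 70 mm deep, 66 wide. Back 64 mm wide, mid-plane at x = -31.5 mm; its top rail is 9 mm thick, 133 to 159 mm up: pinch that from above at 143 mm, fingers before and behind. Starts at the desk.
- desk: White toy desk, fixed, 100 mm deep (x), 190 wide (y), top 122 mm up. Origin on the floor under its middle; x to its back, y to the drawer end. Laptop fixed on top, y -60 to -4 mm, up to 163 mm. Lamp's place: on top at x 0, y 60 mm, where the bowl starts. Office chair's place: seat middle at x -105, y -32 mm, facing +x, where the dining chair starts. Starts: within 3 mm, 0.06 rad.
- round_table: Round wooden toy table on a column, fixed, top 130 mm across and 120 mm up, foot 76 mm across. Origin on the floor under its middle. Bowl's place: the middle of the top, where the lamp starts. Dining chair's place: seat middle at x -115 mm, y 0, facing +x to the column, where the office chair starts. Starts: within 3 mm, 0.06 rad.
- safe: Bystander: black plastic toy safe, grey door with twist knob, loose, 90 mm wide, 98 mm tall. Origin under its middle. Leave it alone.
- plant: Bystander: toy plant with green leaves in a terracotta pot 46 mm across, loose, about 125 mm tall. Origin under its middle. Leave it alone.
- basket: Bystander: round dark metal toy waste basket, loose, 48 mm across, 50 mm tall. Origin under its middle. Leave it alone.
Things that resemble listed ones, but are neither listed nor needed, are in the scene too. Leave any pink or yellow look-alike of the part that bears dining_chair_center alone. Several things look just like the part that bears office_chair_center: the one meant starts farthest from the robot's base.

How it is judged:
By the outcome, as a careful person would: the job done as asked, in the order asked, and still so for the second after the job is handed in, with the robot touching nothing.
It also fails if it takes over 138 s, if anything falls off the work surface, if the arm or the gripper's body presses on something with over 40 N, if the wrist force passes 120 N, or if a joint passes its speed limit or range.

### The arm

A 6-joint arm with a two-finger parallel gripper is mounted at the origin on the work surface. World frame = base frame: x ahead of the robot, y to its left, z up, the work surface at z = 0. Lengths are in m, angles in rad, forces in N, time in s.
With the tool pointing down it reaches from about 0.35 to 0.85 m from the base axis. Payload 8.1 kg.
Tool frame: the origin (TCP) lies on the mounting face of the last link; the fingertips stand 186 mm ahead of it and the grasp point (between the pads) lies 167 mm ahead of it; z points along the fingers, y is the line along which they close (so a half turn about z gives the same grasp; the last joint's range is limited). The gripper opens to 93 mm and grips with 3 to 60 N. Pads are 15 mm wide; open, the fingers measure 128 mm over their backs; the gripper's body (75 mm by 188 mm) begins 65 mm behind the grasp point.
Start: joints at [1.237, 0.13, 1.488, -0, 1.523, -0.085], TCP at [0.148, 0.582, 0.405] pointing down, gripper open.
Joint ranges: [-2.96, 2.96], [-0.89, 2.26], [0.02, 2.5], [-1.34, 4.48], [0, 2.73], [-2.66, 2.66]. Speed limits (rad/s): [2.39, 2.39, 2.79, 3.14, 3.14, 3.14].

### API

Orientations are given as a rotation vector (axis times angle).
In Python, from plant import read_state, read_camera, camera_params, close_job gives the robot as it stands. The module is installed in compiled form; this text tells all that it offers.
- The arm moves only by the tool servo_tool, never from a script. Its argument "increments" is a list of rows, each an object with "slide": the shift along the tool's x, y, z in mm, a list of three; "dr": the turn, a rotation vector about the tool's x, y, z in rad, a list of three; "jaw": the closure, from 0 (fully open) to 1 (shut). In form: [{"slide": [x, y, z], "dr": [ax, ay, az], "jaw": jaw}, ...]. A call has 1 to 20 rows; each row is the pose to reach, as a shift and turn from the pose commanded when the call began, along the tool's axes at that moment; what a row does not reach only later rows make up. A row lasts 1/10 s, in which the tool goes at most 50 mm and 8.59 degrees, less where a joint would pass 70% of its speed; a pose out of reach is approached as far as the arm can. A call with a gripper value outside its range is refused whole. The fingers move at their own pace and stop on an object; "force" is the grip in N (left out, the last holds). Time passes only in rows, so rows that repeat a pose let the fingers close. It gives the time, the measured TCP pose, the force, the opening and the grip force at its end, in the units of the state.
- read_state(): the state, without advancing time (a new reading comes with each control period).
- read_camera(name): name is "side" or "top" or "wrist"; returns (picture, depth): 480x640x3 uint8, red, green, blue; 480x640 float32, m along the optical axis (not along the pixel's ray), 0 where there is no reading.
- camera_params(name): a dict with "fx", "fy", "cx", "cy" (pixels), "rvec" (rotation vector, rad) and "tvec" (3), from world to camera coordinates, as OpenCV has them. Camera axes: x right, y down, z forward; pixel columns grow to the right and rows downward; lengths in m; the calibration is good to about 2 mm. A picture is of the moment at which its call begins: read the wrist's pose just before it. camera_params takes no time and is no camera call; for the wrist camera it gives the pose at the moment of the call.
- close_job(): hands the job in; it is judged then, once.
The state is a dict: "t": time; "q": joint angles; "dq": joint speeds; "joint_torque": joint torques, N m; "tool_pos": TCP position; "orientation": TCP orientation; "force": force on the tool from outside, world axes, zero at the start; "wrist_torque": the same for the moment, N m; "opening": finger opening in m; "gripper_force": force on a finger pad.
Only numpy, scipy, OpenCV 4.12 (cv2) and the standard library are available. Lean on these libraries where they do the work, as an engineer would, in place of code of your own. Each camera call takes 0.05 s, during which the arm holds its last target. There are 200 camera calls.

## Working session

There is one attempt and no reset: what is moved stays moved. The work goes in short steps, Python scripts to look and compute and a tool call to move; the robot and the scene stay as the last step left them, time stands still between calls to the robot, and variables do not carry over. Pictures are saved under pics/ and viewed, at most 14 in all, crops included, and the job is handed in when it is done.

Besides the shell and the picture viewer there is one more tool, called after "Call:" as name(argument=value, ...) on one line, values as JSON. servo_tool: Moves the arm, as the interface text tells. Its arguments: {"type":"object","properties":{"increments":{"type":"array"},"force":{"type":"number"}},"required":["increments"]}

```bash
mkdir -p pics; cat > h.py <<'E'
import numpy as np, cv2
from plant import *
def grab(n,save=None):
    p=camera_params(n); im,d=read_camera(n)
    if save: cv2.imwrite('pics/'+save,cv2.cvtColor(im,cv2.COLOR_RGB2BGR))
    R=cv2.Rodrigues(np.array(p['rvec'],float))[0]; t=np.array(p['tvec'],float).ravel()
    v,u=np.mgrid[:480,:640]
    c=np.stack([(u-p['cx'])/p['fx']*d,(v-p['cy'])/p['fy']*d,d],-1)
    W=(c-t)@R; W[d==0]=np.nan
    return im,d,W
E
python3 - <<'E'
from h import *
s=read_state(); print(s['t'],s['tool_pos'],s['orientation'])
for n in('top','side'):
    im,d,W=grab(n,n+'0.png'); np.savez('/tmp/'+n,im=im,W=W)
    p=camera_params(n);R=cv2.Rodrigues(np.array(p['rvec']))[0];print(n,-R.T@np.array(p['tvec']).ravel(),R[2])
E
```

```text
0.0 [0.14766967 0.58131247 0.40369617] [-3.89776679e-01 -3.11693818e+00  2.80422752e-03]
top [ 3.33516518e-01 -3.90587388e-04  1.20534816e+00] [ 2.21352442e-01  4.86886189e-05 -9.75193875e-01]
side [ 0.33811092 -0.88542317  1.01663446] [ 0.17025076  0.69851171 -0.69505113]
```

View pics/top0.png

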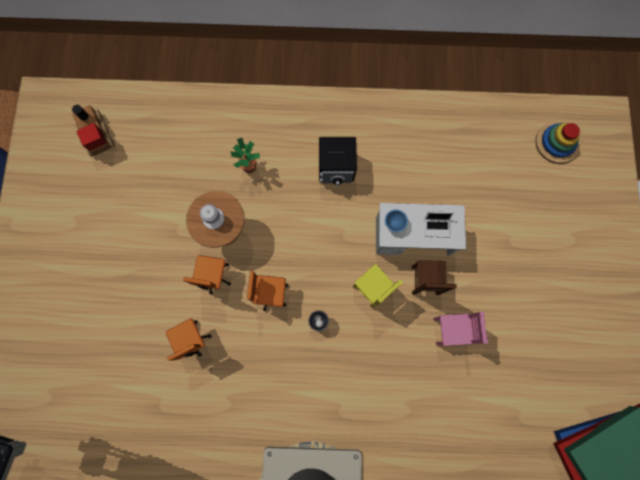

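View pics/side0.png

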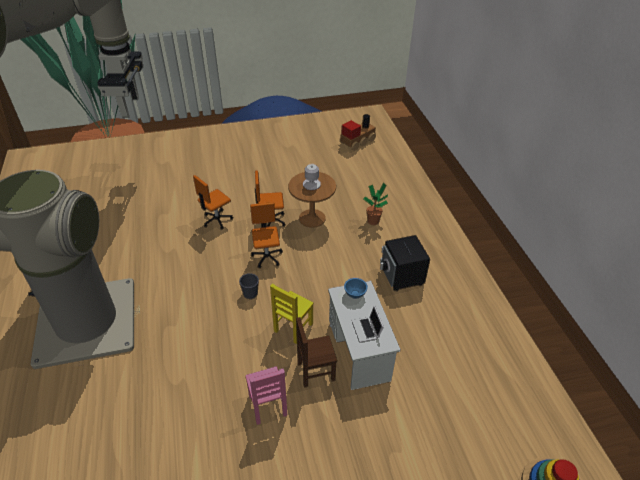

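Top view: round table with lamp at (213,218), target office chair (208,272). Desk is at (421,228), bowl (397,220), dining chair (432,277). The look-alikes stand nearby.

```bash
cat > m.py <<'E'
from h import *
Z={n:np.load('/tmp/%s.npz'%n) for n in('top','side')}
t=Z['top']['W'];print('floor',[np.round(t[v,u],3) for v,u in((400,300),(150,450),(100,300))])
for nm,(v,u) in dict(lamp=(214,211),bowl=(220,397),och=(272,208),dch=(275,432),desk=(210,460),rt=(235,205),plant=(160,246),safe=(155,338),basket=(320,318),oc2=(290,268),oc3=(338,185),yel=(284,376),pink=(330,458)).items(): print(nm,np.round(t[v,u],3))
P=np.vstack([Z[n]['W'].reshape(-1,3) for n in Z]); C=np.vstack([Z[n]['im'].reshape(-1,3) for n in Z]).astype(float)
src=np.repeat([0,1],480*640)
def sel(c,r,z0,z1,s=None):
    m=(np.hypot(P[:,0]-c[0],P[:,1]-c[1])<r)&(P[:,2]>z0)&(P[:,2]<z1)
    if s is not None:m&=src==s
    return P[m]
def rect(nm,Q):
    if len(Q)<8:print(nm,len(Q));return
    r=cv2.minAreaRect((Q[:,:2]*1000).astype(np.float32));print(nm,len(Q),np.round(r[0],1),np.round(r[1],1),round(r[2],1),'z',np.round(np.percentile(Q[:,2],[5,50,95]),4))
for s in(0,1):
    print('cam',s)
    rect('desk',sel(t[225,421,:2],.13,.112,.130,s))
    Q=sel(t[235,205,:2],.12,.110,.126,s);print('rt',cv2.minEnclosingCircle((Q[:,:2]*1000).astype(np.float32)))
    for nm,a in(('lamp',(214,211,.045,.14,.19)),('bowl',(220,397,.045,.135,.16)),('oc',(272,208,.06,.10,.18)),('ocseat',(272,208,.06,.07,.095)),('dc',(275,432,.06,.10,.18)),('dcseat',(275,432,.05,.07,.095))):
        rect(nm,sel(t[a[0],a[1],:2],a[2],a[3],a[4],s))
E
python3 m.py
```

```text
floor [array([0.211, 0.031, 0.002]), array([ 0.831, -0.328,  0.001]), array([ 0.958,  0.061, -0.001])]
lamp [0.596 0.229 0.179]
bowl [ 0.609 -0.172  0.13 ]
och [0.486 0.246 0.086]
dch [ 0.497 -0.259  0.076]
desk [ 0.639 -0.313  0.124]
rt [0.563 0.251 0.122]
plant [0.757 0.179 0.078]
safe [ 0.769 -0.039  0.099]
basket [ 0.391 -0.005  0.02 ]
oc2 [0.451 0.11  0.077]
oc3 [0.34  0.284 0.084]
yel [ 0.472 -0.132  0.08 ]
pink [ 0.377 -0.314  0.08 ]
cam 0
desk 3164 [ 600.5 -229.6] [101.2 190.3] 0.2 z [0.1193 0.123  0.1279]
rt ((557.3410034179688, 238.51182556152344), 109.92875671386719)
lamp 293 [600.6 234.9] [37.7 36.2] 50.1 z [0.1526 0.1765 0.1816]
bowl 268 [ 603.5 -166.9] [49.5 50.2] 26.9 z [0.1361 0.1471 0.1524]
oc 269 [496.9 249.4] [59.3 97.4] 88.3 z [0.1125 0.1469 0.1612]
ocseat 748 [485.8 247.2] [66.3 75.5] 83.0 z [0.0752 0.0796 0.0836]
dc 284 [ 508.2 -257.9] [97.  64.8] 0.8 z [0.1045 0.1513 0.1622]
dcseat 727 [ 495.7 -258.3] [71.3 67.1] 0.3 z [0.0748 0.0784 0.0827]
cam 1
desk 3106 [ 601.3 -228.6] [101.3 192.8] 0.3 z [0.1179 0.1213 0.1263]
rt ((557.704833984375, 236.24075317382812), 108.86587524414062)
lamp 206 [601.1 231.8] [37.2 34.5] 76.6 z [0.1486 0.17   0.18  ]
bowl 270 [ 604.  -166.2] [50.8 49.4] 73.7 z [0.1365 0.1452 0.151 ]
oc 144 [496.3 242.9] [67.4 94.5] 77.7 z [0.107  0.1343 0.16  ]
ocseat 295 [485.7 247.1] [70.1 74.3] 82.6 z [0.0749 0.0792 0.0831]
dc 338 [ 508.6 -257.7] [96.9 67. ] 0.4 z [0.1039 0.1441 0.1598]
dcseat 803 [ 496.2 -257.8] [71.5 68.9] 0.3 z [0.0733 0.0768 0.0804]
```

```bash
cat >> m.py <<'E'
print('----')
from scipy.optimize import least_squares
for s in(0,1):
    Q=sel((.6,.232),.075,.110,.126,s)[:,:2]; print('rt',cv2.minEnclosingCircle((Q*1000).astype(np.float32)))
    for nm,c,z in(('oc',(.455,.251),.125),('dc',(.465,-.258),.138)):
        rect(nm+'back',sel(c,.042,z,.158,s))
    for nm,c,z in(('ocseat',(.486,.247),.074),('dcseat',(.496,-.258),.072)):
        rect(nm,sel(c,.055,z,.09,s))
E
python3 m.py|sed -n '/----/,$p'
cat > go.py <<'E'
import sys
from h import *
from scipy.spatial.transform import Rotation as Ro
# usage: go.py x y z(grasp point) yaw_deg(tool y dir); prints slide mm & dr in tool axes
s=read_state(); R=Ro.from_rotvec(s['orientation']); p=np.array(s['tool_pos'])
a=list(map(float,sys.argv[1:])); y=np.radians(a[3])
Y=np.array([np.cos(y),np.sin(y),0]);Zt=np.array([0,0,-1.]);T=Ro.from_matrix(np.stack([np.cross(Y,Zt),Y,Zt],1))
print('t',round(s['t'],2),'grasp',np.round(p+R.as_matrix()[:,2]*.167,4),'slide',np.round(R.inv().apply(np.array(a[:3])+[0,0,.167]-p)*1000,1),'dr',np.round((R.inv()*T).as_rotvec(),4),'open',round(s['opening'],4),'q',np.round(s['q'],2))
E
python3 go.py .455 .251 .27 -7.5
```

```text
----
rt ((601.7525634765625, 232.4130401611328), 65.42090606689453)
ocback 72 [456.5 249.9] [58.5  9.2] 82.8 z [0.1282 0.1507 0.1578]
dcback 80 [ 464.6 -258.5] [ 9.7 63.8] 0.8 z [0.1395 0.1545 0.1579]
ocseat 732 [485.4 247.2] [66.4 74.7] 82.3 z [0.0757 0.0796 0.0836]
dcseat 719 [ 495.8 -258.5] [71.2 67. ] 0.7 z [0.0748 0.0784 0.0824]
rt ((602.8225708007812, 233.7566680908203), 68.33599090576172)
ocback 58 [457.3 251.5] [68.   8.9] 82.3 z [0.1287 0.1527 0.1577]
dcback 131 [ 465.  -257.8] [ 9.9 66.6] 0.0 z [0.1398 0.1549 0.1577]
ocseat 284 [486.5 247. ] [70.1 72.7] 82.6 z [0.0754 0.0792 0.083 ]
dcseat 775 [ 496.2 -257.8] [70.7 68.8] 0.5 z [0.0736 0.0768 0.08  ]
t 0.1 grasp [0.1476 0.5811 0.2368] slide [-379.2 -244.5  -32.9] dr [-1.4000e-03  1.1000e-03  1.4529e+00] open 0.0928 q [ 1.24  0.13  1.49 -0.    1.52 -0.09]
```

Call:
servo_tool(increments=[{"slide":[-190,-122,-33],"dr":[0,0,0.75],"jaw":0},{"slide":[-190,-122,-33],"dr":[0,0,0.75],"jaw":0},{"slide":[-190,-122,-33],"dr":[0,0,0.75],"jaw":0},{"slide":[-190,-122,-33],"dr":[0,0,0.75],"jaw":0},{"slide":[-379,-244,-33],"dr":[0,0,1.453],"jaw":0},{"slide":[-379,-244,-33],"dr":[0,0,1.453],"jaw":0},{"slide":[-379,-244,-33],"dr":[0,0,1.453],"jaw":0},{"slide":[-379,-244,-33],"dr":[0,0,1.453],"jaw":0},{"slide":[-379,-244,-33],"dr":[0,0,1.453],"jaw":0},{"slide":[-379,-244,-33],"dr":[0,0,1.453],"jaw":0},{"slide":[-379,-244,-33],"dr":[0,0,1.453],"jaw":0},{"slide":[-379,-244,-33],"dr":[0,0,1.453],"jaw":0},{"slide":[-379,-244,-33],"dr":[0,0,1.453],"jaw":0},{"slide":[-379,-244,-33],"dr":[0,0,1.453],"jaw":0}])

```text
t: 1.5
tool_pos: [0.4543, 0.2527, 0.4377]
orientation: [-2.358, -2.075, 0.0]
force: [-0.7, 0.1, -0.1]
opening: 0.0928
gripper_force: 0.0
```

```bash
python3 go.py .456 .251 .143 -7.5; python3 -c "
from h import *
grab('wrist','w0.png')"
```

```text
t 1.5 grasp [0.4543 0.2527 0.2707] slide [ -1.4   1.9 127.7] dr [-0.0002 -0.      0.0034] open 0.0928 q [ 0.41 -0.1   1.66  0.    1.58  0.54]
```

View pics/w0.png

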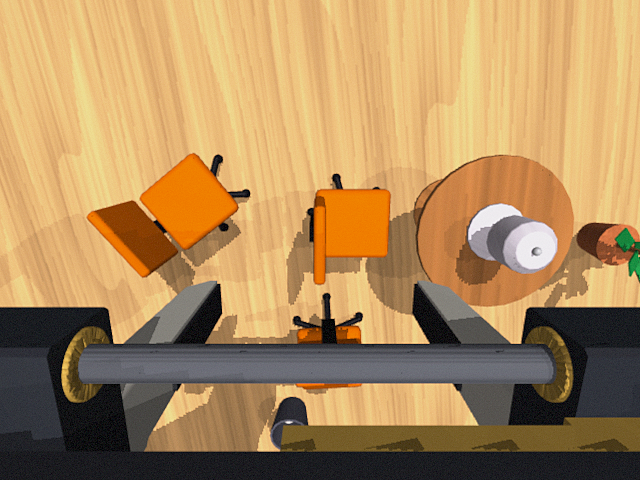

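The wrist view shows the target chair's backrest at (319,238), centred between the fingertips (about 315). I'll descend and pinch it.

Call:
servo_tool(increments=[{"slide":[-1,2,40],"dr":[0,0,0],"jaw":0},{"slide":[-1,2,75],"dr":[0,0,0],"jaw":0.3},{"slide":[-1,2,105],"dr":[0,0,0],"jaw":0.3},{"slide":[-1,2,122],"dr":[0,0,0],"jaw":0.4},{"slide":[-1,2,128],"dr":[0,0,0],"jaw":0.5},{"slide":[-1,2,128],"dr":[0,0,0],"jaw":0.6},{"slide":[-1,2,128],"dr":[0,0,0],"jaw":1},{"slide":[-1,2,128],"dr":[0,0,0],"jaw":1},{"slide":[-1,2,128],"dr":[0,0,0],"jaw":1},{"slide":[-1,2,128],"dr":[0,0,0],"jaw":1},{"slide":[-1,2,128],"dr":[0,0,0],"jaw":1},{"slide":[-1,2,128],"dr":[0,0,0],"jaw":1},{"slide":[-1,2,128],"dr":[0,0,0],"jaw":1},{"slide":[-1,2,128],"dr":[0,0,0],"jaw":1}], force=25)

```text
t: 2.95
tool_pos: [0.4568, 0.2504, 0.3096]
orientation: [-2.362, -2.071, 0.001]
force: [-0.1, 0.3, -0.5]
opening: 0.009
gripper_force: 25.0
```

```bash
python3 go.py .52 .03 .353 0;python3 go.py .52 .03 .145 0
```

```text
t 2.95 grasp [0.4567 0.2504 0.1426] slide [-210.3   91.4 -210.4] dr [-0.0003  0.0002 -0.131 ] open 0.009 q [ 0.4  -0.02  1.82  0.    1.34  0.53]
t 2.95 grasp [0.4567 0.2504 0.1426] slide [-210.3   91.5   -2.4] dr [-0.0003  0.0002 -0.131 ] open 0.009 q [ 0.4  -0.02  1.82  0.    1.34  0.53]
```

Call:
servo_tool(increments=[{"slide":[0,0,-5],"dr":[0,0,0],"jaw":1},{"slide":[0,0,-20],"dr":[0,0,0],"jaw":1},{"slide":[0,0,-45],"dr":[0,0,0],"jaw":1},{"slide":[0,0,-75],"dr":[0,0,0],"jaw":1},{"slide":[0,0,-105],"dr":[0,0,0],"jaw":1},{"slide":[0,0,-135],"dr":[0,0,0],"jaw":1},{"slide":[0,0,-165],"dr":[0,0,0],"jaw":1},{"slide":[-5,2,-190],"dr":[0,0,-0.01],"jaw":1},{"slide":[-16,7,-200],"dr":[0,0,-0.02],"jaw":1},{"slide":[-37,16,-200],"dr":[0,0,-0.03],"jaw":1},{"slide":[-63,27,-200],"dr":[0,0,-0.05],"jaw":1},{"slide":[-90,39,-200],"dr":[0,0,-0.07],"jaw":1},{"slide":[-117,51,-200],"dr":[0,0,-0.09],"jaw":1},{"slide":[-144,63,-200],"dr":[0,0,-0.1],"jaw":1},{"slide":[-171,74,-200],"dr":[0,0,-0.11],"jaw":1},{"slide":[-192,83,-200],"dr":[0,0,-0.12],"jaw":1},{"slide":[-205,89,-200],"dr":[0,0,-0.131],"jaw":1},{"slide":[-210,91,-195],"dr":[0,0,-0.131],"jaw":1},{"slide":[-210,91,-180],"dr":[0,0,-0.131],"jaw":1},{"slide":[-210,91,-155],"dr":[0,0,-0.131],"jaw":1}])

```text
t: 4.95
tool_pos: [0.5197, 0.0309, 0.4655]
orientation: [2.22, 2.22, 0.004]
force: [-0.1, 0.6, -0.8]
opening: 0.009
gripper_force: 25.0
```

```bash
python3 go.py .52 .03 .143 0; python3 -c "
from h import *
grab('side','s1.png')"
```

```text
t 4.95 grasp [0.5202 0.0309 0.2985] slide [ -0.9  -0.2 155.5] dr [ 0.0033 -0.0002 -0.0002] open 0.009 q [-0.04 -0.1   1.62  0.    1.63 -0.04]
```

View pics/s1.png

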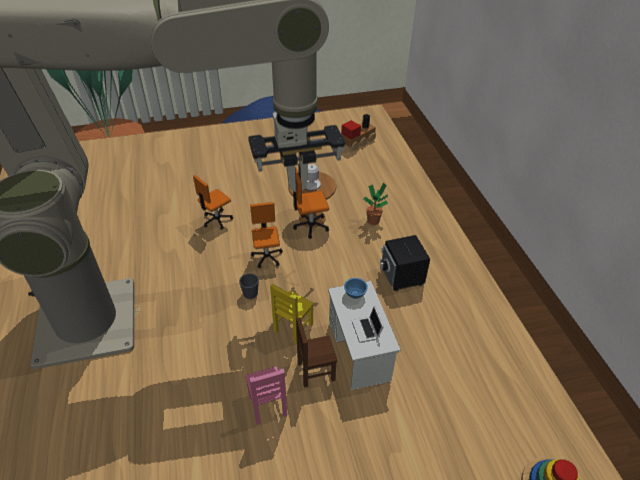

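The picture shows the chair hanging upright in the gripper at (312,205). I'll lower it to park and then retreat upward.

Call:
servo_tool(increments=[{"slide":[-1,0,30],"dr":[0,0,0],"jaw":1},{"slide":[-1,0,60],"dr":[0,0,0],"jaw":1},{"slide":[-1,0,90],"dr":[0,0,0],"jaw":1},{"slide":[-1,0,118],"dr":[0,0,0],"jaw":1},{"slide":[-1,0,138],"dr":[0,0,0],"jaw":1},{"slide":[-1,0,148],"dr":[0,0,0],"jaw":1},{"slide":[-1,0,153],"dr":[0,0,0],"jaw":1},{"slide":[-1,0,155],"dr":[0,0,0],"jaw":1},{"slide":[-1,0,155.5],"dr":[0,0,0],"jaw":1},{"slide":[-1,0,155.5],"dr":[0,0,0],"jaw":0.8},{"slide":[-1,0,155.5],"dr":[0,0,0],"jaw":0.6},{"slide":[-1,0,155.5],"dr":[0,0,0],"jaw":0.5},{"slide":[-1,0,155.5],"dr":[0,0,0],"jaw":0.5},{"slide":[-1,0,145],"dr":[0,0,0],"jaw":0.5},{"slide":[-1,0,120],"dr":[0,0,0],"jaw":0.5},{"slide":[-1,0,80],"dr":[0,0,0],"jaw":0.5},{"slide":[-1,0,45],"dr":[0,0,0],"jaw":0.5},{"slide":[-1,0,45],"dr":[0,0,0],"jaw":0.5}])

```text
t: 6.8
tool_pos: [0.5208, 0.0293, 0.4271]
orientation: [2.216, 2.216, 0.011]
force: [0.9, 0.2, -0.2]
opening: 0.0461
gripper_force: 0.0
```

```bash
python3 go.py .465 -.258 .255 0
```

```text
t 6.8 grasp [0.5226 0.0293 0.2601] slide [-287.3  -55.9    4.6] dr [0.0106 0.0004 0.    ] open 0.0461 q [-0.04 -0.1   1.68  0.    1.55 -0.04]
```

Call:
servo_tool(increments=[{"slide":[-30,-6,0],"dr":[0,0,0],"jaw":0.3},{"slide":[-75,-15,0],"dr":[0,0,0],"jaw":0.3},{"slide":[-120,-24,0],"dr":[0,0,0],"jaw":0.3},{"slide":[-165,-32,0],"dr":[0,0,0],"jaw":0.3},{"slide":[-210,-41,0],"dr":[0,0,0],"jaw":0.3},{"slide":[-250,-49,0],"dr":[0,0,0],"jaw":0.3},{"slide":[-278,-55,0],"dr":[0,0,0],"jaw":0.3},{"slide":[-287,-56,2],"dr":[0,0,0],"jaw":0.3},{"slide":[-287,-56,2],"dr":[0,0,0],"jaw":0.3}])

```text
t: 7.7
tool_pos: [0.4633, -0.2584, 0.4172]
orientation: [-2.223, -2.218, 0.0]
force: [0.6, 0.5, -0.7]
opening: 0.0655
gripper_force: 0.0
```

```bash
python3 go.py .465 -.258 .143 0
```

```text
t 7.7 grasp [ 0.4631 -0.2583  0.2502] slide [  0.3   1.8 107.2] dr [-0.0007 -0.0007 -0.0022] open 0.0655 q [-0.61 -0.06  1.66  0.    1.54 -0.6 ]
```

Call:
servo_tool(increments=[{"slide":[0,2,25],"dr":[0,0,0],"jaw":0.3},{"slide":[0,2,60],"dr":[0,0,0],"jaw":0.3},{"slide":[0,2,90],"dr":[0,0,0],"jaw":0.4},{"slide":[0,2,103],"dr":[0,0,0],"jaw":0.5},{"slide":[0,2,107],"dr":[0,0,0],"jaw":0.6},{"slide":[0,2,107],"dr":[0,0,0],"jaw":1},{"slide":[0,2,107],"dr":[0,0,0],"jaw":1},{"slide":[0,2,107],"dr":[0,0,0],"jaw":1},{"slide":[0,2,107],"dr":[0,0,0],"jaw":1},{"slide":[0,2,107],"dr":[0,0,0],"jaw":1},{"slide":[0,2,107],"dr":[0,0,0],"jaw":1},{"slide":[0,2,107],"dr":[0,0,0],"jaw":1},{"slide":[0,2,107],"dr":[0,0,0],"jaw":1}])

```text
t: 9.0
tool_pos: [0.4656, -0.2577, 0.311]
orientation: [2.221, 2.221, -0.0]
force: [-1.2, -0.2, 2.7]
opening: 0.0086
gripper_force: 25.0
```

```bash
python3 go.py .4558 .2516 .353 -7.5
```

```text
t 9.0 grasp [ 0.4657 -0.2577  0.144 ] slide [ 509.3   -9.8 -209.1] dr [0.0002 0.0002 0.1308] open 0.0086 q [-0.6   0.01  1.79 -0.    1.34 -0.6 ]
```

Call:
servo_tool(increments=[{"slide":[0,0,-5],"dr":[0,0,0],"jaw":1},{"slide":[0,0,-20],"dr":[0,0,0],"jaw":1},{"slide":[0,0,-45],"dr":[0,0,0],"jaw":1},{"slide":[0,0,-75],"dr":[0,0,0],"jaw":1},{"slide":[0,0,-105],"dr":[0,0,0],"jaw":1},{"slide":[0,0,-135],"dr":[0,0,0],"jaw":1},{"slide":[0,0,-165],"dr":[0,0,0],"jaw":1},{"slide":[5,0,-190],"dr":[0,0,0],"jaw":1},{"slide":[16,0,-200],"dr":[0,0,0],"jaw":1},{"slide":[37,0,-205],"dr":[0,0,0.01],"jaw":1},{"slide":[67,0,-205],"dr":[0,0,0.02],"jaw":1},{"slide":[100,0,-205],"dr":[0,0,0.03],"jaw":1},{"slide":[135,0,-205],"dr":[0,0,0.04],"jaw":1},{"slide":[170,0,-205],"dr":[0,0,0.05],"jaw":1},{"slide":[205,0,-205],"dr":[0,0,0.06],"jaw":1},{"slide":[240,0,-205],"dr":[0,0,0.07],"jaw":1},{"slide":[275,0,-205],"dr":[0,0,0.08],"jaw":1},{"slide":[305,0,-205],"dr":[0,0,0.09],"jaw":1},{"slide":[325,0,-205],"dr":[0,0,0.1],"jaw":1},{"slide":[335,0,-205],"dr":[0,0,0.1],"jaw":1}])

```text
t: 11.0
tool_pos: [0.465, 0.0794, 0.5155]
orientation: [-2.327, -2.11, 0.0]
force: [-0.6, 0.1, -0.7]
opening: 0.0089
gripper_force: 25.0
```

```bash
python3 go.py .4558 .2516 .345 -7.5
```

```text
t 11.0 grasp [0.4649 0.0794 0.3485] slide [170.5 -26.    3.5] dr [-0.0006 -0.0003  0.033 ] open 0.0089 q [ 0.06 -0.24  1.64  0.    1.74  0.16]
```

Call:
servo_tool(increments=[{"slide":[15,-2,0],"dr":[0,0,0],"jaw":1},{"slide":[40,-6,0],"dr":[0,0,0.01],"jaw":1},{"slide":[70,-10,0],"dr":[0,0,0.02],"jaw":1},{"slide":[100,-15,0],"dr":[0,0,0.025],"jaw":1},{"slide":[130,-20,0],"dr":[0,0,0.03],"jaw":1},{"slide":[154,-24,2],"dr":[0,0,0.033],"jaw":1},{"slide":[167,-26,10],"dr":[0,0,0.033],"jaw":1},{"slide":[170.5,-26,30],"dr":[0,0,0.033],"jaw":1},{"slide":[170.5,-26,60],"dr":[0,0,0.033],"jaw":1},{"slide":[170.5,-26,90],"dr":[0,0,0.033],"jaw":1},{"slide":[170.5,-26,115],"dr":[0,0,0.033],"jaw":1},{"slide":[170.5,-26,135],"dr":[0,0,0.033],"jaw":1},{"slide":[170.5,-26,150],"dr":[0,0,0.033],"jaw":1},{"slide":[170.5,-26,160],"dr":[0,0,0.033],"jaw":1},{"slide":[170.5,-26,160],"dr":[0,0,0.033],"jaw":1}])

```text
t: 12.5
tool_pos: [0.4564, 0.2492, 0.3542]
orientation: [-2.364, -2.068, 0.004]
force: [-0.3, -0.3, -0.4]
opening: 0.0089
gripper_force: 25.0
```

```bash
python3 go.py .4558 .2516 .144 -7.5
```

```text
t 12.5 grasp [0.4561 0.249  0.1872] slide [ 2.4 -0.9 43.2] dr [-0.0021  0.0013 -0.0024] open 0.0089 q [ 0.4  -0.06  1.77 -0.    1.43  0.53]
```

Call:
servo_tool(increments=[{"slide":[2,-1,15],"dr":[0,0,0],"jaw":1},{"slide":[2,-1,28],"dr":[0,0,0],"jaw":1},{"slide":[2,-1,36],"dr":[0,0,0],"jaw":1},{"slide":[2,-1,40],"dr":[0,0,0],"jaw":1},{"slide":[2,-1,42],"dr":[0,0,0],"jaw":1},{"slide":[2,-1,43],"dr":[0,0,0],"jaw":1},{"slide":[2,-1,43],"dr":[0,0,0],"jaw":1},{"slide":[2,-1,43],"dr":[0,0,0],"jaw":0.8},{"slide":[2,-1,43],"dr":[0,0,0],"jaw":0.6},{"slide":[2,-1,43],"dr":[0,0,0],"jaw":0.5},{"slide":[2,-1,43],"dr":[0,0,0],"jaw":0.5},{"slide":[2,-1,35],"dr":[0,0,0],"jaw":0.5},{"slide":[2,-1,10],"dr":[0,0,0],"jaw":0.5},{"slide":[2,-1,-30],"dr":[0,0,0],"jaw":0.5},{"slide":[2,-1,-70],"dr":[0,0,0],"jaw":0.5},{"slide":[2,-1,-70],"dr":[0,0,0],"jaw":0.5}])

```text
t: 14.1
tool_pos: [0.4572, 0.2523, 0.4335]
orientation: [2.361, 2.067, 0.017]
force: [0.4, -0.0, 0.6]
opening: 0.0465
gripper_force: 0.0
```

```bash
python3 go.py .52 .03 .255 0; python3 -c "
from h import *
grab('wrist','w1.png')"
```

```text
t 14.1 grasp [0.4589 0.253  0.2665] slide [-212.    91.6   11.2] dr [ 0.01   -0.0051 -0.133 ] open 0.0465 q [ 0.41 -0.1   1.67  0.    1.56  0.54]
```

View pics/w1.png

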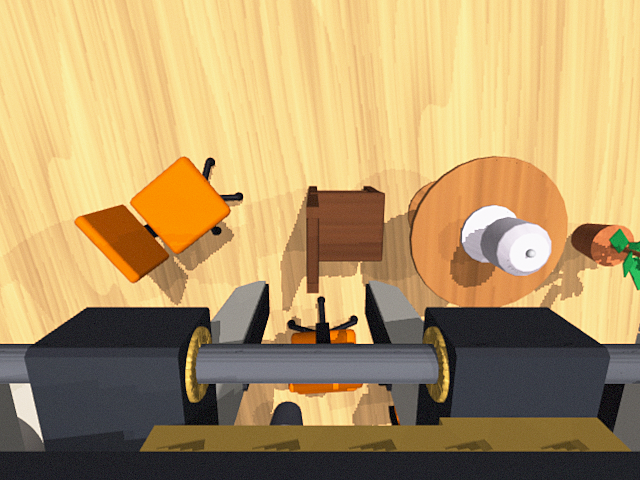

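The dining chair stands upright at the table, at (345,225). Next I'll fetch the parked office chair.

Call:
servo_tool(increments=[{"slide":[-20,9,5],"dr":[0,0,-0.01],"jaw":0.4},{"slide":[-60,26,8],"dr":[0,0,-0.04],"jaw":0.4},{"slide":[-105,45,11],"dr":[0,0,-0.07],"jaw":0.4},{"slide":[-150,65,11],"dr":[0,0,-0.1],"jaw":0.4},{"slide":[-190,82,11],"dr":[0,0,-0.12],"jaw":0.4},{"slide":[-207,90,11],"dr":[0,0,-0.133],"jaw":0.4},{"slide":[-212,92,11],"dr":[0,0,-0.133],"jaw":0.4},{"slide":[-212,92,11],"dr":[0,0,-0.133],"jaw":0.4},{"slide":[-212,92,11],"dr":[0,0,-0.133],"jaw":0.4}])

```text
t: 15.05
tool_pos: [0.5188, 0.0304, 0.4142]
orientation: [-2.22, -2.221, 0.0]
force: [-0.4, -0.4, 0.6]
opening: 0.0556
gripper_force: 0.0
```

```bash
python3 go.py .52 .03 .143 0; python3 -c "
from h import *
im,d,W=grab('side')
m=(np.hypot(W[...,0]-.55,W[...,1]-.03)<.06)&(W[...,2]>.1)&(W[...,2]<.158)&(im[...,0]>1.8*im[...,2])
Q=W[m];print(len(Q),cv2.minAreaRect((Q[:,:2]*1000).astype(np.float32)))"
```

```text
t 15.05 grasp [0.5186 0.0305 0.2472] slide [ -0.5   1.3 104.2] dr [-0.001  -0.0005  0.0004] open 0.0556 q [-0.04 -0.09  1.7   0.    1.54 -0.04]
156 ((521.1503295898438, 30.06964111328125), (63.9041748046875, 10.297624588012695), 88.44505310058594)
```

Call:
servo_tool(increments=[{"slide":[0,2,25],"dr":[0,0,0],"jaw":0.4},{"slide":[0,2,60],"dr":[0,0,0],"jaw":0.4},{"slide":[0,2,88],"dr":[0,0,0],"jaw":0.4},{"slide":[0,2,100],"dr":[0,0,0],"jaw":0.5},{"slide":[0,2,104],"dr":[0,0,0],"jaw":0.6},{"slide":[0,2,104],"dr":[0,0,0],"jaw":1},{"slide":[0,2,104],"dr":[0,0,0],"jaw":1},{"slide":[0,2,104],"dr":[0,0,0],"jaw":1},{"slide":[0,2,104],"dr":[0,0,0],"jaw":1},{"slide":[0,2,104],"dr":[0,0,0],"jaw":1},{"slide":[0,2,104],"dr":[0,0,0],"jaw":1},{"slide":[0,2,104],"dr":[0,0,0],"jaw":1}])

```text
t: 16.3
tool_pos: [0.5213, 0.0294, 0.3112]
orientation: [2.221, 2.221, 0.001]
force: [0.1, -0.2, 2.4]
opening: 0.0088
gripper_force: 25.0
```

```bash
python3 go.py .465 -.260 .353 0
```

```text
t 16.3 grasp [0.5214 0.0293 0.1442] slide [-289.4  -56.1 -208.9] dr [ 0.0008  0.     -0.0001] open 0.0088 q [-0.04 -0.02  1.81  0.    1.34 -0.04]
```

Call:
servo_tool(increments=[{"slide":[0,0,-5],"dr":[0,0,0],"jaw":1},{"slide":[0,0,-20],"dr":[0,0,0],"jaw":1},{"slide":[0,0,-45],"dr":[0,0,0],"jaw":1},{"slide":[0,0,-75],"dr":[0,0,0],"jaw":1},{"slide":[0,0,-105],"dr":[0,0,0],"jaw":1},{"slide":[0,0,-135],"dr":[0,0,0],"jaw":1},{"slide":[0,0,-165],"dr":[0,0,0],"jaw":1},{"slide":[-5,-1,-190],"dr":[0,0,0],"jaw":1},{"slide":[-18,-4,-200],"dr":[0,0,0],"jaw":1},{"slide":[-40,-8,-200],"dr":[0,0,0],"jaw":1},{"slide":[-70,-14,-200],"dr":[0,0,0],"jaw":1},{"slide":[-102,-20,-200],"dr":[0,0,0],"jaw":1},{"slide":[-136,-26,-200],"dr":[0,0,0],"jaw":1},{"slide":[-170,-33,-200],"dr":[0,0,0],"jaw":1},{"slide":[-204,-40,-200],"dr":[0,0,0],"jaw":1},{"slide":[-236,-46,-200],"dr":[0,0,0],"jaw":1},{"slide":[-263,-51,-200],"dr":[0,0,0],"jaw":1},{"slide":[-281,-55,-197],"dr":[0,0,0],"jaw":1},{"slide":[-289,-56,-185],"dr":[0,0,0],"jaw":1},{"slide":[-289,-56,-165],"dr":[0,0,0],"jaw":1}])

```text
t: 18.3
tool_pos: [0.4646, -0.2609, 0.4757]
orientation: [2.222, 2.218, 0.0]
force: [0.9, -0.1, -1.1]
opening: 0.009
gripper_force: 25.0
```

Call:
servo_tool(increments=[{"slide":[0,0,25],"dr":[0,0,0],"jaw":1},{"slide":[0,0,50],"dr":[0,0,0],"jaw":1},{"slide":[0,0,75],"dr":[0,0,0],"jaw":1},{"slide":[0,0,100],"dr":[0,0,0],"jaw":1},{"slide":[0,0,115],"dr":[0,0,0],"jaw":1},{"slide":[0,0,125],"dr":[0,0,0],"jaw":1},{"slide":[0,0,125],"dr":[0,0,0],"jaw":1}])

```text
t: 19.0
tool_pos: [0.4647, -0.2592, 0.3492]
orientation: [-2.219, -2.22, 0.001]
force: [-1.1, -0.4, -1.1]
opening: 0.0088
gripper_force: 25.0
```

```bash
python3 go.py .465 -.260 .144 0.3
```

```text
t 19.0 grasp [ 0.4644 -0.259   0.1822] slide [-0.9  0.4 38.2] dr [-0.0021 -0.0015 -0.005 ] open 0.0088 q [-0.61 -0.02  1.75  0.    1.42 -0.61]
```

Call:
servo_tool(increments=[{"slide":[-1,0.5,14],"dr":[0,0,0],"jaw":1},{"slide":[-1,0.5,25],"dr":[0,0,0],"jaw":1},{"slide":[-1,0.5,32],"dr":[0,0,0],"jaw":1},{"slide":[-1,0.5,36],"dr":[0,0,0],"jaw":1},{"slide":[-1,0.5,38],"dr":[0,0,0],"jaw":1},{"slide":[-1,0.5,39],"dr":[0,0,0],"jaw":1},{"slide":[-1,0.5,39],"dr":[0,0,0],"jaw":1},{"slide":[-1,0.5,39],"dr":[0,0,0],"jaw":0.8},{"slide":[-1,0.5,39],"dr":[0,0,0],"jaw":0.6},{"slide":[-1,0.5,39],"dr":[0,0,0],"jaw":0.5},{"slide":[-1,0.5,39],"dr":[0,0,0],"jaw":0.5},{"slide":[-1,0.5,30],"dr":[0,0,0],"jaw":0.5},{"slide":[-1,0.5,5],"dr":[0,0,0],"jaw":0.5},{"slide":[-1,0.5,-35],"dr":[0,0,0],"jaw":0.5},{"slide":[-1,0.5,-75],"dr":[0,0,0],"jaw":0.5},{"slide":[-1,0.5,-115],"dr":[0,0,0],"jaw":0.5},{"slide":[-1,0.5,-115],"dr":[0,0,0],"jaw":0.5}])

```text
t: 20.7
tool_pos: [0.4663, -0.261, 0.4739]
orientation: [2.213, 2.213, 0.003]
force: [-0.5, -0.1, 0.4]
opening: 0.0465
gripper_force: 0.0
```

```bash
python3 go.py .601 .2325 .30 0; python3 go.py .601 .2325 .30 30
```

```text
t 20.7 grasp [ 0.4679 -0.2621  0.3069] slide [493.5 134.7   4.9] dr [0.0096 0.0067 0.0001] open 0.0465 q [-0.61 -0.07  1.57 -0.    1.63 -0.61]
t 20.7 grasp [ 0.4679 -0.2621  0.3069] slide [493.5 134.7   4.9] dr [ 0.0076  0.009  -0.5235] open 0.0465 q [-0.61 -0.07  1.57 -0.    1.63 -0.61]
```

Call:
servo_tool(increments=[{"slide":[30,8,0],"dr":[0,0,0],"jaw":0.3},{"slide":[75,20,0],"dr":[0,0,0],"jaw":0.3},{"slide":[120,33,0],"dr":[0,0,0],"jaw":0.3},{"slide":[165,45,0],"dr":[0,0,0],"jaw":0.3},{"slide":[210,57,0],"dr":[0,0,0],"jaw":0.3},{"slide":[255,70,0],"dr":[0,0,0],"jaw":0.3},{"slide":[300,82,0],"dr":[0,0,0],"jaw":0.3},{"slide":[345,94,0],"dr":[0,0,0],"jaw":0.3},{"slide":[390,106,0],"dr":[0,0,0],"jaw":0.3},{"slide":[435,119,0],"dr":[0,0,0],"jaw":0.3},{"slide":[470,129,0],"dr":[0,0,0],"jaw":0.3},{"slide":[489,134,0],"dr":[0,0,0],"jaw":0.3},{"slide":[493.5,135,0],"dr":[0,0,0],"jaw":0.3},{"slide":[493.5,135,0],"dr":[0,0,0],"jaw":0.3},{"slide":[493.5,135,0],"dr":[0,0,0],"jaw":0.3}])

```text
t: 22.2
tool_pos: [0.6006, 0.2318, 0.4658]
orientation: [2.222, 2.22, -0.001]
force: [-0.2, 0.4, -1.3]
opening: 0.065
gripper_force: 0.0
```

```bash
python3 go.py .601 .2325 .163 0; python3 -c "
from h import *
im,d,W=grab('top')
for nm,c,z0,z1 in(('oc',(.465,-.26),.125,.158),('dc',(.456,.251),.138,.158),('ocseat',(.496,-.26),.072,.09),('dcseat',(.487,.247),.072,.09),('bowl',(.603,-.167),.14,.16)):
    m=(np.hypot(W[...,0]-c[0],W[...,1]-c[1])<(.042 if z0>.1 else .055))&(W[...,2]>z0)&(W[...,2]<z1)
    Q=W[m];print(nm,len(Q),len(Q)>5 and cv2.minAreaRect((Q[:,:2]*1000).astype(np.float32)))"
```

```text
t 22.2 grasp [0.6005 0.2317 0.2988] slide [  0.7   0.4 135.8] dr [-0.0001  0.0005 -0.0008] open 0.065 q [ 0.29  0.23  1.26 -0.    1.65  0.29]
oc 76 ((465.47802734375, -258.4021911621094), (57.850555419921875, 8.768802642822266), 87.64105987548828)
dc 0 False
ocseat 714 ((495.3612976074219, -259.3000793457031), (64.68879699707031, 74.98645782470703), 89.54801940917969)
dcseat 3 False
bowl 200 ((603.1177978515625, -166.5545654296875), (49.080081939697266, 49.73979187011719), 30.914602279663086)
```

Office chair is placed at (0.495,−0.259), yaw ≈0. Now the lamp.

Call:
servo_tool(increments=[{"slide":[0.7,0.4,30],"dr":[0,0,0],"jaw":0.3},{"slide":[0.7,0.4,70],"dr":[0,0,0],"jaw":0.3},{"slide":[0.7,0.4,105],"dr":[0,0,0],"jaw":0.3},{"slide":[0.7,0.4,128],"dr":[0,0,0],"jaw":0.3},{"slide":[0.7,0.4,136],"dr":[0,0,0],"jaw":0.3},{"slide":[0.7,0.4,136],"dr":[0,0,0],"jaw":0.4},{"slide":[0.7,0.4,136],"dr":[0,0,0],"jaw":0.5},{"slide":[0.7,0.4,136],"dr":[0,0,0],"jaw":1},{"slide":[0.7,0.4,136],"dr":[0,0,0],"jaw":1},{"slide":[0.7,0.4,136],"dr":[0,0,0],"jaw":1},{"slide":[0.7,0.4,136],"dr":[0,0,0],"jaw":1},{"slide":[0.7,0.4,136],"dr":[0,0,0],"jaw":1}], force=20)

```text
t: 23.45
tool_pos: [0.6015, 0.2337, 0.3317]
orientation: [2.22, 2.22, 0.004]
force: [-0.5, -0.3, 6.3]
opening: 0.0371
gripper_force: 20.0
```

```bash
python3 go.py .58 .03 .044 0
```

```text
t 23.45 grasp [0.602  0.2339 0.1647] slide [-203.8  -21.9  120.5] dr [ 0.0029 -0.0006  0.0001] open 0.0371 q [ 0.29  0.29  1.44 -0.    1.41  0.29]
```

Call:
servo_tool(increments=[{"slide":[0,0,-5],"dr":[0,0,0],"jaw":1},{"slide":[0,0,-20],"dr":[0,0,0],"jaw":1},{"slide":[-5,0,-38],"dr":[0,0,0],"jaw":1},{"slide":[-20,-2,-48],"dr":[0,0,0],"jaw":1},{"slide":[-45,-5,-50],"dr":[0,0,0],"jaw":1},{"slide":[-75,-8,-50],"dr":[0,0,0],"jaw":1},{"slide":[-108,-12,-50],"dr":[0,0,0],"jaw":1},{"slide":[-140,-15,-45],"dr":[0,0,0],"jaw":1},{"slide":[-170,-18,-32],"dr":[0,0,0],"jaw":1},{"slide":[-192,-21,-10],"dr":[0,0,0],"jaw":1},{"slide":[-202,-22,15],"dr":[0,0,0],"jaw":1},{"slide":[-204,-22,42],"dr":[0,0,0],"jaw":1},{"slide":[-204,-22,68],"dr":[0,0,0],"jaw":1},{"slide":[-204,-22,88],"dr":[0,0,0],"jaw":1},{"slide":[-204,-22,100],"dr":[0,0,0],"jaw":1},{"slide":[-204,-22,105],"dr":[0,0,0],"jaw":1},{"slide":[-204,-22,105],"dr":[0,0,0],"jaw":1}])

```text
t: 25.15
tool_pos: [0.5789, 0.0294, 0.2248]
orientation: [-2.221, -2.221, 0.001]
force: [0.0, -0.2, -0.7]
opening: 0.037
gripper_force: 20.0
```

```bash
python3 go.py .58 .03 .045 0; python3 -c "
from h import *
im,d,W=grab('side');c=np.nanargmin(np.hypot(W[...,0]-.58,W[...,1]-.03)+np.abs(W[...,2]-.03));v,u=divmod(c,640);v=int(np.clip(v,100,379));u=int(np.clip(u,133,506))
cv2.imwrite('pics/s2.png',cv2.resize(im[v-100:v+100,u-133:u+133,::-1],(800,600)))"
```

```text
t 25.15 grasp [0.5789 0.0294 0.0578] slide [ 0.6  1.1 12.8] dr [-0.0004  0.0001 -0.0002] open 0.037 q [-0.04  0.23  1.71 -0.    1.19 -0.04]
```

View pics/s2.png

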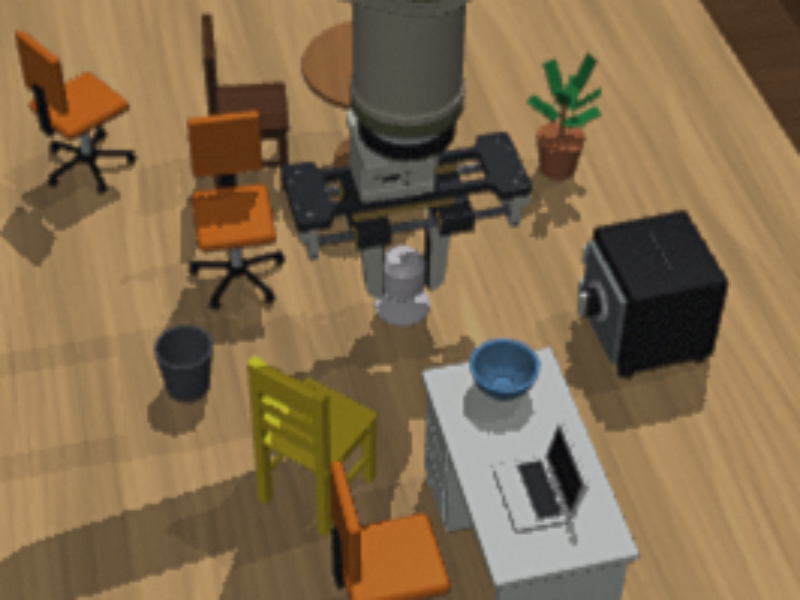

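The lamp is held upright at (405,285), just above the floor. I'll set it down.

Call:
servo_tool(increments=[{"slide":[0.6,1,5],"dr":[0,0,0],"jaw":1},{"slide":[0.6,1,9],"dr":[0,0,0],"jaw":1},{"slide":[0.6,1,11],"dr":[0,0,0],"jaw":1},{"slide":[0.6,1,12.5],"dr":[0,0,0],"jaw":1},{"slide":[0.6,1,13],"dr":[0,0,0],"jaw":1},{"slide":[0.6,1,13],"dr":[0,0,0],"jaw":1},{"slide":[0.6,1,13],"dr":[0,0,0],"jaw":0.5},{"slide":[0.6,1,13],"dr":[0,0,0],"jaw":0.4},{"slide":[0.6,1,13],"dr":[0,0,0],"jaw":0.3},{"slide":[0.6,1,13],"dr":[0,0,0],"jaw":0.3},{"slide":[0.6,1,5],"dr":[0,0,0],"jaw":0.3},{"slide":[0.6,1,-20],"dr":[0,0,0],"jaw":0.3},{"slide":[0.6,1,-60],"dr":[0,0,0],"jaw":0.2},{"slide":[0.6,1,-105],"dr":[0,0,0],"jaw":0.1},{"slide":[0.6,1,-150],"dr":[0,0,0],"jaw":0.1},{"slide":[0.6,1,-190],"dr":[0,0,0],"jaw":0.1},{"slide":[0.6,1,-190],"dr":[0,0,0],"jaw":0.1}])

```text
t: 26.9
tool_pos: [0.5813, 0.0302, 0.4236]
orientation: [2.215, 2.215, 0.014]
force: [1.1, 0.5, 0.0]
opening: 0.0841
gripper_force: 0.0
```

```bash
python3 go.py .603 -.167 .23 0
```

```text
t 26.9 grasp [0.5834 0.0301 0.2566] slide [-197.2   21.4   27. ] dr [0.0127 0.0004 0.0001] open 0.0841 q [-0.04  0.07  1.52  0.    1.54 -0.04]
```

Call:
servo_tool(increments=[{"slide":[-30,3,0],"dr":[0,0,0],"jaw":0.1},{"slide":[-70,7,0],"dr":[0,0,0],"jaw":0.1},{"slide":[-110,12,0],"dr":[0,0,0],"jaw":0.1},{"slide":[-150,16,0],"dr":[0,0,0],"jaw":0.1},{"slide":[-182,20,5],"dr":[0,0,0],"jaw":0.1},{"slide":[-195,21,15],"dr":[0,0,0],"jaw":0.1},{"slide":[-197,21,25],"dr":[0,0,0],"jaw":0.1},{"slide":[-197,21,25],"dr":[0,0,0],"jaw":0.1},{"slide":[-197,21,25],"dr":[0,0,0],"jaw":0.1}])

```text
t: 27.8
tool_pos: [0.6009, -0.1653, 0.3891]
orientation: [-2.219, -2.222, 0.0]
force: [0.1, 0.3, 0.4]
opening: 0.0838
gripper_force: 0.0
```

```bash
python3 go.py .603 -.167 .146 0
```

```text
t 27.8 grasp [ 0.6007 -0.1652  0.2221] slide [-1.8  2.2 76.1] dr [-0.0013 -0.001   0.0013] open 0.0838 q [-0.35  0.2   1.44  0.    1.5  -0.35]
```

Call:
servo_tool(increments=[{"slide":[-1.5,2,20],"dr":[0,0,0],"jaw":0.1},{"slide":[-1.5,2,45],"dr":[0,0,0],"jaw":0.1},{"slide":[-1.5,2,65],"dr":[0,0,0],"jaw":0.1},{"slide":[-1.5,2,74],"dr":[0,0,0],"jaw":0.1},{"slide":[-1.5,2,76],"dr":[0,0,0],"jaw":0.2},{"slide":[-1.5,2,76],"dr":[0,0,0],"jaw":0.3},{"slide":[-1.5,2,76],"dr":[0,0,0],"jaw":0.4},{"slide":[-1.5,2,76],"dr":[0,0,0],"jaw":0.6},{"slide":[-1.5,2,76],"dr":[0,0,0],"jaw":0.6},{"slide":[-1.5,2,76],"dr":[0,0,0],"jaw":1},{"slide":[-1.5,2,76],"dr":[0,0,0],"jaw":1},{"slide":[-1.5,2,76],"dr":[0,0,0],"jaw":1}], force=12)

```text
t: 29.0
tool_pos: [0.6033, -0.1684, 0.3149]
orientation: [2.22, 2.22, 0.001]
force: [-0.5, -0.7, 6.0]
opening: 0.0509
gripper_force: 12.0
```

```bash
python3 go.py .6015 .2325 .230 0
```

```text
t 29.0 grasp [ 0.6036 -0.1685  0.1479] slide [400.9  -1.8 -82.3] dr [ 0.0017  0.0005 -0.0001] open 0.0509 q [-0.35  0.26  1.51  0.    1.37 -0.35]
```

Call:
servo_tool(increments=[{"slide":[0,0,-5],"dr":[0,0,0],"jaw":1},{"slide":[0,0,-18],"dr":[0,0,0],"jaw":1},{"slide":[0,0,-40],"dr":[0,0,0],"jaw":1},{"slide":[5,0,-62],"dr":[0,0,0],"jaw":1},{"slide":[18,0,-75],"dr":[0,0,0],"jaw":1},{"slide":[40,0,-80],"dr":[0,0,0],"jaw":1},{"slide":[70,0,-80],"dr":[0,0,0],"jaw":1},{"slide":[105,-1,-80],"dr":[0,0,0],"jaw":1},{"slide":[140,-1,-80],"dr":[0,0,0],"jaw":1},{"slide":[175,-1,-80],"dr":[0,0,0],"jaw":1},{"slide":[210,-1,-80],"dr":[0,0,0],"jaw":1},{"slide":[245,-1,-80],"dr":[0,0,0],"jaw":1},{"slide":[280,-1,-80],"dr":[0,0,0],"jaw":1},{"slide":[315,-1,-80],"dr":[0,0,0],"jaw":1},{"slide":[348,-2,-80],"dr":[0,0,0],"jaw":1},{"slide":[375,-2,-75],"dr":[0,0,0],"jaw":1},{"slide":[393,-2,-62],"dr":[0,0,0],"jaw":1},{"slide":[400,-2,-42],"dr":[0,0,0],"jaw":1},{"slide":[401,-2,-30],"dr":[0,0,0],"jaw":1},{"slide":[401,-2,-30],"dr":[0,0,0],"jaw":1}])

```text
t: 31.0
tool_pos: [0.6, 0.2324, 0.3403]
orientation: [-2.22, -2.22, 0.008]
force: [-0.5, -1.2, -0.6]
opening: 0.0507
gripper_force: 12.0
```

```bash
python3 go.py .6015 .2325 .146 0
```

```text
t 31.0 grasp [0.5991 0.232  0.1733] slide [ 0.2  1.6 27.3] dr [-0.0053  0.0019  0.0002] open 0.0507 q [ 0.29  0.28  1.43 -0.    1.43  0.29]
```

Call:
servo_tool(increments=[{"slide":[0,1,10],"dr":[0,0,0],"jaw":1},{"slide":[0,1,18],"dr":[0,0,0],"jaw":1},{"slide":[0,1,23],"dr":[0,0,0],"jaw":1},{"slide":[0,1,26],"dr":[0,0,0],"jaw":1},{"slide":[0,1,27.5],"dr":[0,0,0],"jaw":1},{"slide":[0,1,27.5],"dr":[0,0,0],"jaw":1},{"slide":[0,1,27.5],"dr":[0,0,0],"jaw":1},{"slide":[0,1,27.5],"dr":[0,0,0],"jaw":0.4},{"slide":[0,1,27.5],"dr":[0,0,0],"jaw":0.3},{"slide":[0,1,27.5],"dr":[0,0,0],"jaw":0.2},{"slide":[0,1,27.5],"dr":[0,0,0],"jaw":0.1},{"slide":[0,1,20],"dr":[0,0,0],"jaw":0.1},{"slide":[0,1,-5],"dr":[0,0,0],"jaw":0.1},{"slide":[0,1,-40],"dr":[0,0,0],"jaw":0.1},{"slide":[0,1,-80],"dr":[0,0,0],"jaw":0.3},{"slide":[0,1,-80],"dr":[0,0,0],"jaw":0.3}])

```text
t: 32.6
tool_pos: [0.6031, 0.2331, 0.4324]
orientation: [2.217, 2.217, 0.016]
force: [0.3, -0.7, 1.2]
opening: 0.0723
gripper_force: 0.0
```

```bash
python3 go.py .58 .03 .18 0; python3 -c "
from h import *
im,d,W=grab('wrist','w2.png')
im,d,W=grab('side')
m=(np.hypot(W[...,0]-.58,W[...,1]-.03)<.05)&(W[...,2]>.015)&(W[...,2]<.07)
Q=W[m];print(len(Q),len(Q)>5 and cv2.minAreaRect((Q[:,:2]*1000).astype(np.float32)), len(Q) and Q[:,2].max())"
```

```text
t 32.6 grasp [0.605  0.2336 0.2655] slide [-203.3  -24.1   84.5] dr [ 0.0114 -0.0034  0.    ] open 0.0723 q [0.29 0.24 1.31 0.   1.57 0.29]
227 ((579.905029296875, 30.003034591674805), (34.19327163696289, 35.370243072509766), 51.53999710083008) 0.06375757138227937
```

View pics/w2.png

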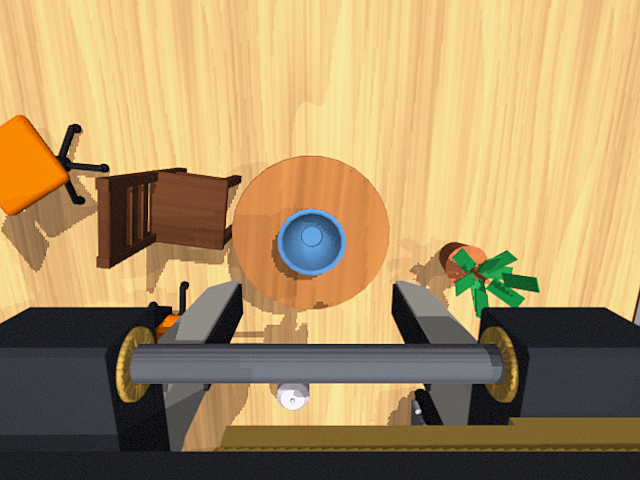

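The bowl sits centred on the table at (311,242). Lamp stands at (0.580,0.030). I'll pick it up.

Call:
servo_tool(increments=[{"slide":[-25,-3,0],"dr":[0,0,0],"jaw":0.2},{"slide":[-65,-8,0],"dr":[0,0,0],"jaw":0.2},{"slide":[-110,-13,0],"dr":[0,0,0],"jaw":0.2},{"slide":[-155,-18,20],"dr":[0,0,0],"jaw":0.2},{"slide":[-188,-22,45],"dr":[0,0,0],"jaw":0.2},{"slide":[-201,-24,72],"dr":[0,0,0],"jaw":0.2},{"slide":[-203,-24,84],"dr":[0,0,0],"jaw":0.3},{"slide":[-203,-24,84],"dr":[0,0,0],"jaw":0.3},{"slide":[-203,-24,84],"dr":[0,0,0],"jaw":0.3}])

```text
t: 33.6
tool_pos: [0.5782, 0.0306, 0.34]
orientation: [-2.22, -2.222, -0.0]
force: [1.2, 0.2, 0.0]
opening: 0.0654
gripper_force: 0.0
```

```bash
python3 go.py .58 .03 .044 0
```

```text
t 33.6 grasp [0.5781 0.0307 0.173 ] slide [ -0.7   1.8 129. ] dr [-0.0003 -0.0004  0.0008] open 0.0654 q [-0.04  0.11  1.63  0.    1.4  -0.04]
```

Call:
servo_tool(increments=[{"slide":[-1,2,25],"dr":[0,0,0],"jaw":0.3},{"slide":[-1,2,60],"dr":[0,0,0],"jaw":0.3},{"slide":[-1,2,95],"dr":[0,0,0],"jaw":0.3},{"slide":[-1,2,120],"dr":[0,0,0],"jaw":0.3},{"slide":[-1,2,129],"dr":[0,0,0],"jaw":0.3},{"slide":[-1,2,129],"dr":[0,0,0],"jaw":0.4},{"slide":[-1,2,129],"dr":[0,0,0],"jaw":0.5},{"slide":[-1,2,129],"dr":[0,0,0],"jaw":1},{"slide":[-1,2,129],"dr":[0,0,0],"jaw":1},{"slide":[-1,2,129],"dr":[0,0,0],"jaw":1},{"slide":[-1,2,129],"dr":[0,0,0],"jaw":1}], force=20)

```text
t: 34.7
tool_pos: [0.5809, 0.0287, 0.2126]
orientation: [2.22, 2.22, 0.003]
force: [-0.8, 0.0, 6.8]
opening: 0.0373
gripper_force: 19.9
```

```bash
python3 go.py .602 -.168 .220 0
```

```text
t 34.7 grasp [0.5814 0.0287 0.0456] slide [-196.7   21.6 -174.3] dr [ 0.003  -0.0001 -0.0001] open 0.0373 q [-0.04  0.25  1.72  0.    1.17 -0.04]
```

Call:
servo_tool(increments=[{"slide":[0,0,-5],"dr":[0,0,0],"jaw":1},{"slide":[0,0,-20],"dr":[0,0,0],"jaw":1},{"slide":[0,0,-45],"dr":[0,0,0],"jaw":1},{"slide":[0,0,-75],"dr":[0,0,0],"jaw":1},{"slide":[0,0,-105],"dr":[0,0,0],"jaw":1},{"slide":[-3,0,-135],"dr":[0,0,0],"jaw":1},{"slide":[-12,1,-160],"dr":[0,0,0],"jaw":1},{"slide":[-30,3,-175],"dr":[0,0,0],"jaw":1},{"slide":[-55,6,-180],"dr":[0,0,0],"jaw":1},{"slide":[-85,9,-180],"dr":[0,0,0],"jaw":1},{"slide":[-115,13,-180],"dr":[0,0,0],"jaw":1},{"slide":[-145,16,-180],"dr":[0,0,0],"jaw":1},{"slide":[-172,19,-178],"dr":[0,0,0],"jaw":1},{"slide":[-190,21,-172],"dr":[0,0,0],"jaw":1},{"slide":[-197,22,-160],"dr":[0,0,0],"jaw":1},{"slide":[-197,22,-145],"dr":[0,0,0],"jaw":1},{"slide":[-197,22,-140],"dr":[0,0,0],"jaw":1},{"slide":[-197,22,-140],"dr":[0,0,0],"jaw":1}])

```text
t: 36.5
tool_pos: [0.6015, -0.1669, 0.3485]
orientation: [-2.218, -2.22, 0.002]
force: [-0.7, -0.4, -0.1]
opening: 0.0368
gripper_force: 19.9
```

```bash
python3 go.py .602 -.168 .168 0
```

```text
t 36.5 grasp [ 0.6009 -0.1666  0.1815] slide [-1.1  0.5 13.5] dr [-0.0035 -0.0016  0.0012] open 0.0368 q [-0.35  0.23  1.48  0.    1.44 -0.35]
```

Call:
servo_tool(increments=[{"slide":[-1,0.5,5],"dr":[0,0,0],"jaw":1},{"slide":[-1,0.5,9],"dr":[0,0,0],"jaw":1},{"slide":[-1,0.5,12],"dr":[0,0,0],"jaw":1},{"slide":[-1,0.5,13],"dr":[0,0,0],"jaw":1},{"slide":[-1,0.5,14],"dr":[0,0,0],"jaw":1},{"slide":[-1,0.5,14],"dr":[0,0,0],"jaw":1},{"slide":[-1,0.5,14],"dr":[0,0,0],"jaw":0.5},{"slide":[-1,0.5,14],"dr":[0,0,0],"jaw":0.4},{"slide":[-1,0.5,14],"dr":[0,0,0],"jaw":0.3},{"slide":[-1,0.5,14],"dr":[0,0,0],"jaw":0.3},{"slide":[-1,0.5,5],"dr":[0,0,0],"jaw":0.3},{"slide":[-1,0.5,-20],"dr":[0,0,0],"jaw":0.3},{"slide":[-1,0.5,-60],"dr":[0,0,0],"jaw":0.3},{"slide":[-1,0.5,-105],"dr":[0,0,0],"jaw":0.3},{"slide":[40,0.5,-110],"dr":[0,0,0],"jaw":0.3},{"slide":[90,0.5,-110],"dr":[0,0,0],"jaw":0.3},{"slide":[140,0.5,-110],"dr":[0,0,0],"jaw":0.3},{"slide":[180,0,-110],"dr":[0,0,0],"jaw":0.3},{"slide":[200,0,-110],"dr":[0,0,0],"jaw":0.3},{"slide":[200,0,-110],"dr":[0,0,0],"jaw":0.3}])

```text
t: 38.5
tool_pos: [0.6018, 0.0347, 0.4617]
orientation: [2.217, 2.226, 0.002]
force: [0.3, -1.3, 0.4]
opening: 0.0648
gripper_force: 0.0
```

```bash
python3 - <<'E'
from h import *
for n in('top','side'):
    im,d,W=grab(n,n+'9.png')
    for nm,c,r,z0,z1 in(('oc',(.465,-.26),.042,.125,.158),('dc',(.456,.251),.042,.138,.158),('ocseat',(.496,-.26),.055,.072,.09),('dcseat',(.487,.247),.055,.072,.09),('lamp',(.602,-.168),.045,.145,.19),('bowl',(.601,.232),.045,.135,.16),('safe',(.77,-.04),.1,.09,.105),('basket',(.39,0),.06,.03,.06)):
        m=(np.hypot(W[...,0]-c[0],W[...,1]-c[1])<r)&(W[...,2]>z0)&(W[...,2]<z1)
        Q=W[m]
        if len(Q)>5:
            a=cv2.minAreaRect((Q[:,:2]*1000).astype(np.float32));print(nm,len(Q),np.round(a[0],1),np.round(a[1],1),round(a[2],1))
E
```

```text
oc 84 [ 466.1 -257.8] [57.3  9.7] 89.2
dc 80 [457.1 250.2] [63.3  9.4] 82.4
ocseat 716 [ 495.3 -258.8] [64.4 75. ] 89.9
dcseat 602 [488.5 248.9] [61.3 71.6] 82.5
lamp 289 [ 601.5 -165.7] [36.4 36.1] 89.7
bowl 236 [603.1 234.4] [49.3 49.7] 70.6
safe 362 [771.9 -48.3] [86.5 70.3] 1.3
oc 144 [ 466.9 -259.8] [61.8  9.6] 89.9
dc 47 [457.3 250. ] [67.  9.] 82.4
ocseat 790 [ 495.9 -259.6] [74.9 66.3] 0.7
dcseat 278 [492.5 248.1] [70.5 62.6] 80.7
lamp 325 [ 601.5 -168.5] [34.3 37.1] 63.0
bowl 81 [602.  238.2] [49.4 45.8] 16.5
safe 961 [773.8 -38.5] [88.2 92.5] 0.8
basket 227 [389.5  -5.5] [45.7 48.4] 14.1
```

View pics/side9.png

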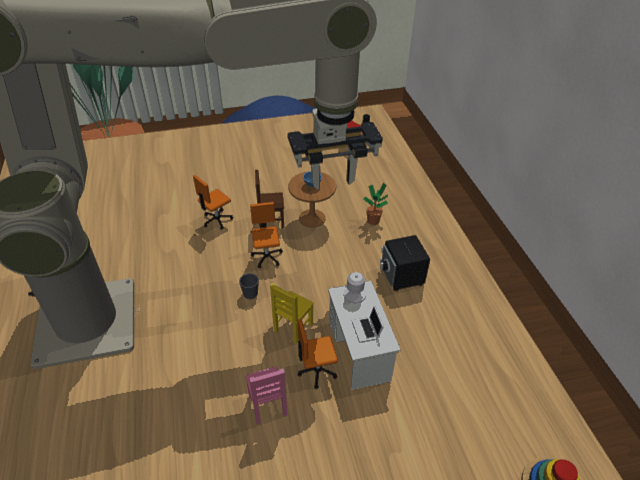

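The final view shows everything upright and in place: office chair (318,352), lamp (355,285), dining chair (268,197), bowl (313,180). I'm handing it in.

```bash
python3 -c "
from plant import *
print(close_job())"
```

```text
the job is handed in; nothing more can be done
None
```

I swapped the two chairs and swapped the lamp with the bowl; each piece stands upright within about 3 mm of its counterpart's place by the cameras, and I handed the job in at about 39 s.

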